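# Turn a pivot stud over and clamp it in the bench chuck

## Task

The aluminium pivot stud stands on its square head beside the three-jaw bench chuck. Turn it over and stand it between the open jaws, head up, the end of its round shank flat on the chuck face; then swing the chuck's lever clockwise, seen from above, until all three jaws grip the shank firmly, and let go. Leave the angle iron, the square tube and the spanner where they lie.

Things in the scene. Friction and masses are not known exactly. Their poses are not given: they have to be found in the camera images.
- stud: aluminium pivot stud, 100 mm long, 0.27 to 0.44 kg: square head 50 x 50 mm (local x, y), 45 mm long, with a 20 mm cross bore along local y, then a coaxial round shank, diameter 34, length 55 mm. Origin: centre of the head's outer face; z runs to the shank end. Starts standing on its head, z up; in the chuck z points down. Laid down it rests on a flat of the head, axis level at 25 mm height
- shank_end (a point): centre of the flat end of the stud's round shank, 100 mm along z from the stud's origin, same axes as the stud; this end must stand on the chuck face
- chuck: the fixed three-jaw bench chuck, axis upright; origin on the bench on its axis. Grey base flange 156 mm across, above it the knurled steel sleeve 115 mm across from 30 to 57 mm height, on top the steel chuck face 106 mm across at 66 mm height, on which the three jaws slide
- chuck_seat (a point): centre of the chuck face, on the axis, 66 mm above the bench, z up: the shank end stands here
- chuck_sleeve (a joint): angle of sleeve and lever, rad: 0 = jaws fully open, grows clockwise from above. The jaws move together: inner faces 24 mm from the axis at 0, 6 mm nearer per rad, so they meet the 34 mm shank at about 1.17. The handle takes 4 to 8 N till then and stiffens to 15 to 20 N at 1.3 to 1.35, which is firm; let go, it springs back to about 1.2 and stays clamped. Stop at 1.5 if empty
- lever_grip (a point): the black upright round handle at the end of the sleeve's lever, diameter 22 mm, free to take from 55 to 140 mm above the bench; this point is on the handle's axis at 115 mm height, 125 mm from the chuck's axis, and moves with the sleeve
- jaw_a: one of the three steel jaws, 120 degrees apart, 13 mm wide; they stand 40 mm above the chuck face (top 106 mm above the bench). Origin on the chuck's axis when fully open; local x points outward
- jaw_b: second jaw, as jaw_a, 120 degrees further round
- jaw_c: third jaw, as jaw_a, 240 degrees further round
- angle_iron: bystander: angle-iron offcut 90 x 50 x 70 mm, origin under its centre; to be left alone
- square_tube: bystander: dark square-tube offcut 40 x 85 x 40 mm, origin under its centre; to be left alone
- spanner: bystander: adjustable spanner 48 x 214 x 11 mm, lying flat, long along local y, origin under its centre; to be left alone

How it is judged (in metres and radians):
On the way, in this order (a step that is already met when the one before it is completed fails the run):
1. the stud stands head up between the still open jaws, its shank end on the chuck face (angle between stud's own z axis and vertical above 3.04 rad and horizontal distance between shank_end and chuck_seat below 0.01 m and z of shank_end in the frame of chuck_seat below 0.004 m and value of joint chuck_sleeve below 0.9 rad), for 0.2 s.
2. the lever has been swung until all three jaws press on the stud (value of joint chuck_sleeve above 1.1 rad and contact force between each of jaw_a, jaw_b, jaw_c and stud above 5 N), for 0.2 s.
At the end, for the whole second after the job is handed in: The stud stands head up in the chuck, at rest, upright within 3 degrees, shank end within 3 mm of the axis and at most 4 mm above the chuck face; the sleeve is past 1.1 rad and each jaw presses on the stud with over 5 N. The three bystanders lie within 20 mm of where they were (all of step 2 and angle between stud's own z axis and vertical above 3.09 rad and horizontal distance between shank_end and chuck_seat below 0.003 m and z of shank_end in the frame of chuck_seat below 0.004 m and linear speed of stud below 0.02 m/s); the robot touches nothing.
It fails at once if the angle iron, the square tube or the spanner is moved by more than 20 mm (distance of any of angle_iron, square_tube, spanner from where it was at the start of the episode above 0.02 m).
It also fails if it takes over 72 s, if anything falls off the work surface, if the arm or the gripper's body presses on something with over 40 N, if the wrist force passes 120 N, or if a joint passes its speed limit or range.

## Robot

A 6-joint arm with a two-finger parallel gripper is mounted at the origin on the work surface; the furniture and walls round the work are solid. World frame = base frame: x ahead of the robot, y to its left, z up, the work surface at z = 0. Lengths are in mm, angles in rad, forces in N, time in s.
With the tool pointing down it reaches from about 275 to 825 mm from the base axis. Payload 5.2 kg.
Tool frame: the origin (TCP) lies at the very end of the fingers, on their centre line; the grasp point (between the pads) lies 19 mm behind it; z points along the fingers, y is the direction in which the jaws open and shut (so a half turn about z gives the same grasp; the last joint's range is limited). The gripper opens to 93 mm and grips with 3 to 60 N. Pads are 15 mm wide; open, the fingers measure 128 mm over their backs; the gripper's body (75 mm by 188 mm) begins 65 mm behind the grasp point.
Start: joints at [1.035, 0.259, 1.535, -0, 1.348, -0.203], TCP at [179.658, 519.835, 218.653] pointing down, gripper open.
Joint ranges: [-3.14, 3.14], [-0.91, 2.08], [0.19, 2.58], [-1.22, 4.36], [0.22, 2.71], [-3.12, 3.12]. Speed limits (rad/s): [2.57, 2.57, 3.14, 3.14, 3.14, 3.14].

## Interface

Orientations are given as [roll, pitch, yaw] about the fixed x, y, z axes, in that order (R = Rz(yaw) Ry(pitch) Rx(roll)).
In Python, from bench import robot gives the robot as it stands. The module is installed in compiled form; this text tells all that it offers. Calls block until the motion is done:
- robot.move_ptp(position, orientation): joint-space move of the TCP to a pose.
- robot.move_linear(position, ori=None, speed=150, f_stop=None): straight line of the TCP; ori=None keeps the orientation; speed is the mean speed in mm/s. With f_stop (N) it stops when the force on the tool has changed by that much, and returns True; else False.
- robot.move_j(angles): joint-space move.
- robot.move_gripper(opening): opening from 0.0 (shut) to 1.0 (fully open); the grip force is fixed at half the most; returns when the fingers have stopped.
- robot.sleep(seconds).
- robot.inverse_kinematics(position, orientation): joint angles nearest the present ones, or None.
- robot.get_image(name): name is "side" or "top"; returns a dict with "img" (400x640x3 uint8, blue, green, red), "fovy" (degrees; the focal length in pixels is half the picture's height over the tangent of half this angle, whatever the lens; pixels are square), "cx", "cy" (the principal point, pixels), "eye" and "orientation" of the camera in the world. Camera axes: x right, y down, z forward; pixel columns grow to the right and rows downward; lengths in mm; the calibration is good to about 2 mm. A picture is of the moment at which its call begins. There is no depth.
A pose or a line that the arm cannot do raises robot.MotionError and nothing moves.
- robot.hand_in(): hands the job in, once; it reports no verdict.
Readings, each from a call of its own:
- robot.current_t(): time.
- robot.current_qpos(): joint angles.
- robot.current_joint_vel(): joint speeds.
- robot.current_joint_efforts(): joint torques, N m.
- robot.current_tcp_pos(): TCP position.
- robot.current_eef_rot(): TCP orientation.
- robot.current_contact_force(): force on the tool from outside, world axes, zero at the start.
- robot.current_ft_torque(): the same for the moment, N m.
- robot.current_gripper_width(): opening from 0.0 (shut) to 1.0 (fully open).
Only numpy, scipy, OpenCV 4.12 (cv2) and the standard library are available. Lean on these libraries where they do the work, as an engineer would, in place of code of your own. Each camera call takes 0.05 s, during which the arm holds its last target.

## Working session

There is one attempt and no reset: what is moved stays moved. The work goes in short steps, each a Python script; the robot and the scene stay as the last script left them, time stands still between calls to the robot, and variables do not carry over. Pictures are saved under pics/ and viewed, and the job is handed in when it is done.

```bash
mkdir -p pics; ls
python3 - <<'E'
from bench import robot
import cv2
for n in("side","top"):
    d=robot.get_image(n); cv2.imwrite(f"pics/{n}0.png",d["img"]); print(n,{k:v for k,v in d.items() if k!="img"})
print(robot.current_t(),robot.current_tcp_pos(),robot.current_eef_rot())
E
```

```text
pics
side {'fovy': 56.73408522335977, 'cx': 316.13910453244205, 'cy': 191.06401476001565, 'eye': array([ 532.15651661, -789.5342441 ,  855.6640976 ]), 'orientation': array([-2.31079729,  0.0214441 , -0.05595955])}
top {'fovy': 48.87585247032397, 'cx': 317.22986349027695, 'cy': 198.1334799565439, 'eye': array([ 367.62681182,   30.86826007, 1413.57173387]), 'orientation': array([-3.00233928e+00,  1.67826795e-03, -1.59107890e+00])}
0.1 [179.39932676 519.40876895 217.90267687] [-3.13999243e+00 -3.39467894e-04  2.80881846e+00]
```

View pics/side0.png

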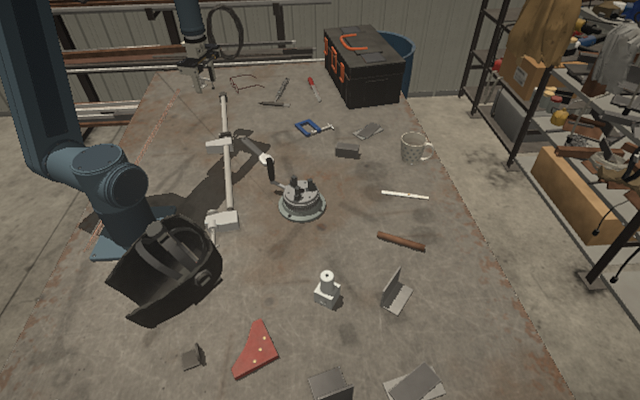

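View pics/top0.png

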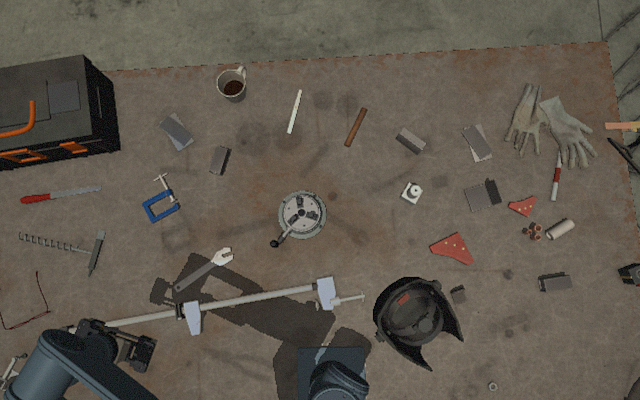

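The top view shows the chuck near (302,215), the lever knob near (275,243), the stud near (411,192), the angle iron near (410,140), the tube near (219,160) and the spanner near (205,270). I'll zoom in on these.

```bash
cat > h.py <<'E'
import numpy as np, cv2
from scipy.spatial.transform import Rotation as R
def cam(d):
    f=200/np.tan(np.radians(d["fovy"])/2)
    return f,d["cx"],d["cy"],np.array(d["eye"]),R.from_euler('xyz',d["orientation"]).as_matrix()
def ray(d,u,v):
    f,cx,cy,e,M=cam(d); r=M@np.array([(u-cx)/f,(v-cy)/f,1.]); return e,r/np.linalg.norm(r)
def onz(d,u,v,z):
    e,r=ray(d,u,v); return e+r*(z-e[2])/r[2]
def proj(d,p):
    f,cx,cy,e,M=cam(d); q=M.T@(np.array(p,float)-e); return np.array([cx+f*q[0]/q[2],cy+f*q[1]/q[2]])
def two(d1,p1,d2,p2):
    e1,r1=ray(d1,*p1); e2,r2=ray(d2,*p2)
    s=np.linalg.lstsq(np.c_[r1,-r2],e2-e1,rcond=None)[0]
    a=e1+s[0]*r1;b=e2+s[1]*r2; return (a+b)/2,np.linalg.norm(a-b)
def crop(img,u,v,w,h,k,name):
    cv2.imwrite(name,cv2.resize(img[v:v+h,u:u+w],None,fx=k,fy=k,interpolation=cv2.INTER_CUBIC))
E
python3 - <<'E'
import cv2
from h import *
t=cv2.imread("pics/top0.png");s=cv2.imread("pics/side0.png")
a=[cv2.resize(i,(400,300),interpolation=cv2.INTER_CUBIC) for i in (t[180:255,255:355],t[165:225,370:450],s[165:225,250:330],s[255:315,295:375])]
cv2.imwrite("pics/z0.png",np.vstack([np.hstack(a[:2]),np.hstack(a[2:])]))
E
```

```text
(no output)
```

View pics/z0.png

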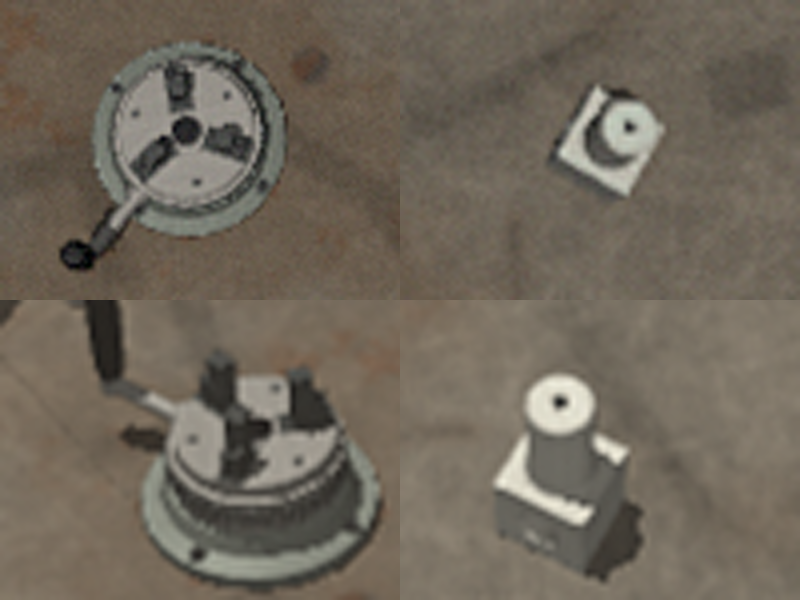

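Run:
```python
from bench import robot
from h import *
t=robot.get_image("top");s=robot.get_image("side")
P=lambda p:np.round(p,1)
print("flange",P(onz(t,302.2,214.5,12)))
print("face",P(onz(t,301.3,212.2,66)), "side face",P(onz(s,301.5,199.,66)))
print("handle top",P(onz(t,274.5,243.7,140)))
print("shank",P(onz(t,416.4,190.4,100)),P(onz(s,327,275.4,100)))
for n,p in dict(angle=(410,140),tube=(219,160),spA=(180,288),spB=(228,252),clamp=(325,293),clampend=(190,318),mask=(415,310)).items(): print(n,P(onz(t,*p,10)))
# masks
for d,nm,box,z in ((t,'t',(395,170,40,40),100),(s,'s',(305,260,50,60),100),(t,'tc',(270,180,65,65),66)):
    x,y,w,h=box; g=d["img"][y:y+h,x:x+w].max(2)
    thr=170 if nm!='tc' else 130
    m=(g>thr).astype(np.uint8)
    cs=[c for c in cv2.findContours(m,cv2.RETR_EXTERNAL,cv2.CHAIN_APPROX_NONE)[0] if cv2.contourArea(c)>20]
    for c in cs:
        r=cv2.minAreaRect(c); print(nm,cv2.contourArea(c),P(np.array(r[0])+[x,y]),P(r[1]),r[2])
for n in ((t,402,170),(s,0,0)):pass
# head corners in top (panel 2, z=45)
for u,v in((598,85),(555,150),(628,195),(665,128)): print(P(onz(t,(u-400)/5+370,v/5+165,45)))
for u,v in((497,483),(585,523),(628,455)): print('s',P(onz(s,(u-400)/5+295,(v-300)/5+255,45)))
for a in range(0):pass
```

```text
flange [512.2  78.4  12. ]
face [513.8  79.2  66. ] side face [516.4  42.3  66. ]
handle top [416.1 155.1 140. ]
shank [ 569.2 -270.6  100. ] [ 571.6 -266.5  100. ]
angle [ 750.6 -278.9   10. ]
tube [696.5 347.   10. ]
spA [289.  464.7  10. ]
spB [397.9 315.3  10. ]
clamp [264.5  11.   10. ]
clampend [196.9 431.6  10. ]
mask [ 207.1 -267.5   10. ]
t 108.5 [411.9 192.2] [15.2 16.5] 26.56505012512207
s 61.0 [322.4 293.3] [20.   9.8] 49.398704528808594
s 107.0 [326.5 275.5] [11.3 11.3] 45.0
tc 393.0 [293.  221.1] [34.8 34.9] 46.273033142089844
tc 140.0 [310.7 206.3] [25.4 14.6] 30.256441116333008
[ 604.9 -263.1   45. ]
[ 564.  -234.1   45. ]
[ 534.6 -278.5   45. ]
[ 576.6 -303.9   45. ]
s [ 539.3 -274.2   45. ]
s [ 581.2 -299.6   45. ]
s [ 606.3 -262.6   45. ]
```

```bash
cat >> h.py <<'E'
def ori(yaw,a,flip=False):
    """tool z at heading yaw, a below horizontal, jaws horizontal"""
    z=np.array([np.cos(yaw)*np.cos(a),np.sin(yaw)*np.cos(a),-np.sin(a)])
    y=np.array([-np.sin(yaw),np.cos(yaw),0])
    if flip:y=-y
    return R.from_matrix(np.c_[np.cross(y,z),y,z]).as_euler('xyz'),z
E
python3 - <<'E'
from bench import robot
from h import *
t=robot.get_image("top")
for p in((373,310),(385,280),(462,335),(430,370)):print(np.round(onz(t,*p,0)),np.round(onz(t,*p,150)))
S=np.array([570,-268,38.]);C=np.array([513,78,66+62.])
for a in (0.,.15,.25,.35,.5):
  for f in (0,1):
    o,z=ori(np.radians(-32),a,f); q=robot.inverse_kinematics(S+19*z,o)
    print(a,f,'S',None if q is None else np.round(q,2))
    o,z=ori(np.radians(-32),a,f); q=robot.inverse_kinematics(S+19*z+[0,0,150],o)
    print(a,f,'S+150',None if q is None else np.round(q,2))
    for yw in (-20,9,40):
      o,z=ori(np.radians(yw),-a,f); q=robot.inverse_kinematics(C+19*z,o)
      print('    C',yw,None if q is None else np.round(q,2))
E
```

```text
[ 209. -138.    0.] [ 225. -120.  150.]
[ 300. -180.    0.] [ 307. -157.  150.]
[ 127. -412.    0.] [ 153. -365.  150.]
[  25. -306.    0.] [  62. -271.  150.]
0.0 0 S [-0.69  1.24  2.35  2.99  2.02  1.51]
0.0 0 S+150 [-0.69  0.77  2.48  3.01  1.68  1.56]
    C -20 [0.39 1.01 2.49 3.92 1.83 1.82]
    C 9 None
    C 40 [-0.93  0.98  2.45  1.52  1.55  1.28]
0.0 1 S [-0.69  1.24  2.35  2.99  2.02 -1.63]
0.0 1 S+150 [-0.69  0.77  2.48  3.01  1.68 -1.59]
    C -20 [ 0.39  1.01  2.49  3.92  1.83 -1.32]
    C 9 None
    C 40 [-0.93  0.98  2.45  1.52  1.55 -1.86]
0.15 0 S [-0.69  1.09  2.41  3.01  1.77  1.52]
0.15 0 S+150 [-0.69  0.58  2.48  3.01  1.33  1.58]
    C -20 [0.38 1.17 2.43 3.98 2.05 1.91]
    C 9 None
    C 40 [-0.92  1.14  2.4   1.47  1.69  1.17]
0.15 1 S [-0.69  1.09  2.41  3.01  1.77 -1.62]
0.15 1 S+150 [-0.69  0.58  2.48  3.01  1.33 -1.56]
    C -20 [ 0.38  1.17  2.43  3.98  2.05 -1.23]
    C 9 None
    C 40 [-0.92  1.14  2.4   1.47  1.69 -1.97]
0.25 0 S [-0.69  0.98  2.42  3.02  1.58  1.54]
0.25 0 S+150 [-0.69  0.45  2.45  3.    1.08  1.6 ]
    C -20 [0.36 1.25 2.38 4.02 2.1
[... 709 characters left out ...]
29 -1.15]
    C 9 [-0.47  1.58  2.49  1.88  2.52 -2.52]
    C 40 [-0.85  1.3   2.3   1.43  1.89 -2.06]
0.5 0 S [-0.67  0.69  2.38  3.02  1.    1.58]
0.5 0 S+150 [-0.67  0.23  2.32  2.93  0.49  1.71]
    C -20 [0.29 1.42 2.23 4.08 2.44 2.03]
    C 9 [-0.4   1.59  2.36  1.9   2.63  0.67]
    C 40 [-0.77  1.39  2.21  1.41  2.06  1.04]
0.5 1 S [-0.67  0.69  2.38  3.02  1.   -1.56]
0.5 1 S+150 [-0.67  0.23  2.32  2.93  0.49 -1.43]
    C -20 [ 0.29  1.42  2.23  4.08  2.44 -1.11]
    C 9 [-0.4   1.59  2.36  1.9   2.63 -2.47]
    C 40 [-0.77  1.39  2.21  1.41  2.06 -2.1 ]<sys>:0: UserWarning: Gimbal lock detected. Setting third angle to zero since it is not possible to uniquely determine all angles.
```

```bash
python3 -W ignore - <<'E'
from bench import robot
from h import *
from scipy.optimize import least_squares
S=np.array([570,-268,38.]);C=np.array([513,78,66+62.])
D=[]
def ik(p,yw,a,f):
    o,z=ori(np.radians(yw),a,f); q=robot.inverse_kinematics(p+19*z,o)
    if q is not None: D.append((p+19*z,z,q))
    return q
for a in (0.,.1,.2,.3):
  for f in (0,1):
    for yw in(58,-122):
      q=ik(S,yw,a,f); print(a,f,'S',yw,None if q is None else np.round(q,2))
    for yw in (60,80,100,-80,-100,-120):
      q=ik(C,yw,-a,f); print('    C',yw,None if q is None else np.round(q,2))
def res(x):
    d,r0,z0,L1,A,B=x;o=[]
    for p,z,q in D:
        w=p-d*z;c,s=np.cos(q[0]),np.sin(q[0]);t=q[1]+q[2]
        o+=[-s*w[0]+c*w[1],c*w[0]+s*w[1]-r0-L1*np.sin(q[1])-A*np.sin(t)-B*np.cos(t),w[2]-z0-L1*np.cos(q[1])-A*np.cos(t)+B*np.sin(t)]
    return o
r=least_squares(res,[250,0,300,400,400,0]);print(r.cost,np.round(r.x,1))
E
```

```text
0.0 0 S 58 [-1.13  1.17  1.39  1.07  1.87  2.07]
0.0 0 S -122 None
    C 60 [-0.86  0.89  2.17  1.24  1.6   1.65]
    C 80 [-0.74  0.91  1.88  1.03  1.76  1.87]
    C 100 [-0.61  0.98  1.59  0.87  1.96  1.99]
    C -80 None
    C -100 [ 0.48  1.05  1.36 -1.05  1.99  0.95]
    C -120 [ 0.36  1.14  1.12 -0.91  2.21  0.91]
0.0 1 S 58 [-1.13  1.17  1.39  1.07  1.87 -1.07]
0.0 1 S -122 None
    C 60 [-0.86  0.89  2.17  1.24  1.6  -1.49]
    C 80 [-0.74  0.91  1.88  1.03  1.76 -1.27]
    C 100 [-0.61  0.98  1.59  0.87  1.96 -1.15]
    C -80 None
    C -100 [ 0.48  1.05  1.36 -1.05  1.99 -2.19]
    C -120 [ 0.36  1.14  1.12 -0.91  2.21 -2.23]
0.1 0 S 58 [-1.13  1.11  1.42  1.03  1.8   2.08]
0.1 0 S -122 [-0.11  1.19  1.19 -1.17  1.8   0.88]
    C 60 [-0.85  0.98  2.15  1.24  1.68  1.59]
    C 80 [-0.74  0.98  1.86  1.05  1.82  1.83]
    C 100 [-0.61  1.04  1.58  0.9   2.02  1.97]
    C -80 None
    C -100 [ 0.47  1.11  1.35 -1.1   2.05  0.97]
    C -120 [ 0.36  1.19  1.1  -0.97  2.27  0.9 ]
0.1 1 S 58 [-1.13  1.11  1.42  1.03  1.8  -1.06]
0.1 1 S -122 [-0.11  1.19  1.19 -1.17  1.8  -2.26]
 
[... 1030 characters left out ...]
13  1.07  1.25 -1.06  1.66  0.84]
    C 60 [-0.82  1.14  2.09  1.25  1.85  1.49]
    C 80 [-0.72  1.12  1.82  1.09  1.97  1.76]
    C 100 [-0.59  1.16  1.55  0.97  2.15  1.94]
    C -80 None
    C -100 [ 0.46  1.21  1.33 -1.2   2.17  0.99]
    C -120 [ 0.35  1.28  1.1  -1.08  2.37  0.88]
0.3 1 S 58 [-1.11  1.    1.47  0.95  1.65 -1.01]
0.3 1 S -122 [-0.13  1.07  1.25 -1.06  1.66 -2.3 ]
    C 60 [-0.82  1.14  2.09  1.25  1.85 -1.65]
    C 80 [-0.72  1.12  1.82  1.09  1.97 -1.38]
    C 100 [-0.59  1.16  1.55  0.97  2.15 -1.2 ]
    C -80 None
    C -100 [ 0.46  1.21  1.33 -1.2   2.17 -2.16]
    C -120 [ 0.35  1.28  1.1  -1.08  2.37 -2.27]
315203.54961786116 [396.9 -34.3 206.5 575.4 438.4  49.9]
```

```bash
cat > fit.py <<'E'
from bench import robot
from h import *
from scipy.optimize import least_squares
rng=np.random.default_rng(0);D=[]
while len(D)<60:
    p=np.array([rng.uniform(200,650),rng.uniform(-400,400),rng.uniform(100,450)])
    o=R.from_euler('xyz',[np.pi,0,rng.uniform(-3,3)])*R.from_rotvec(rng.uniform(-1.2,1.2,3))
    e=o.as_euler('xyz')
    q=robot.inverse_kinematics(p,e)
    if q is not None: D.append((p,o.as_matrix(),np.array(q)))
def fk(x,q):
    o=np.array(x[:18]).reshape(6,3); ax=['z','y','y','x','y','x']
    sg=SG
    T=np.eye(3);p=np.zeros(3)
    pts=[]
    for i in range(6):
        T=T@R.from_euler(ax[i],sg[i]*q[i]).as_matrix(); p=p+T@(o[i]); pts.append(p)
    return p,T,pts
import itertools
best=None
for s4,s5,s6,a4 in itertools.product((1,-1),(1,-1),(1,-1),('x','z')):
    # orientation only: R = Rz q1 Ry(q2+q3) Ra4(s4 q4) Ry(s5 q5) Rz(s6 q6) * const
    cs=[]
    for p,M,q in D:
        a=R.from_euler('z',q[0])*R.from_euler('y',q[1]+q[2])*R.from_euler(a4,s4*q[3])*R.from_euler('y',s5*q[4])
        for a6 in 'xz':
            cs.append((a6,(a*R.from_euler(a6,s6*q[5])).inv()*R.from_matrix(M)))
    for a6 in 'xz':
        rr=R.concatenate([c for k,c in cs if k==a6]); m=rr.mean(); e=np.max((m.inv()*rr).magnitude())
        if best is None or e<best[0]: best=(e,s4,s5,s6,a4,a6,m.as_matrix())
print(best)
_,s4,s5,s6,a4,a6,m=best
# positions linear in offsets
A=[];b=[]
def frames(q):
    c=R.identity();out=[]
    for ax,v in (('z',q[0]),('y',q[1]),('y',q[2]),(a4,s4*q[3]),('y',s5*q[4]),(a6,s6*q[5])):
        c=c*R.from_euler(ax,v);out.append(c.as_matrix())
    return out
for p,M,q in D:
    A.append(np.hstack([np.eye(3)]+frames(q)));b.append(p)
A=np.vstack(A);b=np.hstack(b)
x,_,rk,_=np.linalg.lstsq(A,b,rcond=None);print(rk,np.abs(A@x-b).max());print(np.round(x.reshape(7,3),1))
E
python3 -W ignore fit.py
```

```text
(np.float64(1.4400301983208297e-15), 1, 1, 1, 'z', 'z', array([[ 3.33066907e-16, -1.00000000e+00, -4.25846692e-16],
       [ 1.00000000e+00,  3.33066907e-16, -2.02190292e-16],
       [ 2.02190292e-16, -4.25846692e-16,  1.00000000e+00]]))
15 6.0964566728216596e-12
[[ -0.   -0.  110.8]
 [  0.   36.9 110.8]
 [  0.   36.9 534.4]
 [ 60.2  36.9 212.9]
 [ -0.   -0.  212.9]
 [ -0.   -0.  183.4]
 [  0.    0.  183.4]]
```

```bash
python3 -W ignore - <<'E'
from bench import robot
from h import *
t=robot.get_image("top");s=robot.get_image("side")
S=np.array([570,-268,0.]);C=np.array([513,78,0.])
ims={'t':(t,t["img"].copy()),'s':(s,s["img"].copy())}
def rect(P,yw,l0,l1,w,z,col):
    b=-np.array([np.cos(np.radians(yw)),np.sin(np.radians(yw)),0]);n=np.array([-b[1],b[0],0])
    pts=[P+b*l0+n*w,P+b*l1+n*w,P+b*l1-n*w,P+b*l0-n*w]
    for d,im in ims.values():
        cv2.polylines(im,[np.int32([proj(d,p+[0,0,z]) for p in pts])],True,col,1)
rect(S,-122,65,200,94,0,(0,255,0));rect(S,-122,200,410,55,0,(0,255,0))
rect(S,58,65,200,94,0,(255,255,0));rect(S,58,200,410,55,0,(255,255,0))
rect(C,95,65,200,94,60,(0,0,255));rect(C,95,200,410,55,40,(0,0,255))
cv2.imwrite("pics/cor.png",np.vstack([cv2.resize(ims[k][1][y:y+280,x:x+440],None,fx=1.0,fy=1.0) for k,x,y in(('t',180,60),('s',150,100))]))
E
```

```text
(no output)
```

View pics/cor.png

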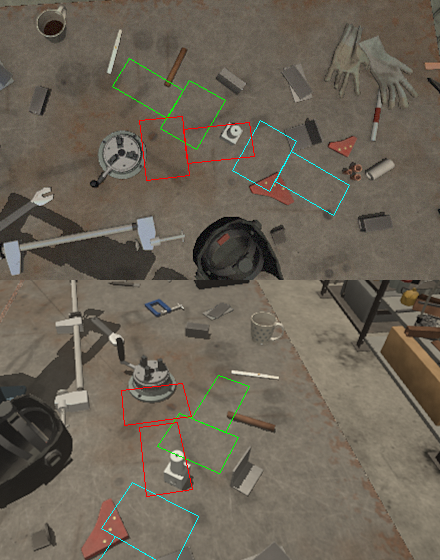

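```bash
python3 -W ignore - <<'E'
from bench import robot
from h import *
t=robot.get_image("top");s=robot.get_image("side")
P=lambda p:np.round(p,1)
print(P(onz(s,301.2,193,66)),P(onz(s,302.4,203.6,8)))
C=np.array([513.,78.5,0])
ang=np.linspace(0,2*np.pi,60)
a=[]
for d,(x,y) in((t,(255,180)),(s,(250,165))):
    im=cv2.resize(d["img"][y:y+80,x:x+100],None,fx=4,fy=4,interpolation=cv2.INTER_CUBIC)
    for r,z in((78,5),(53,66)):
        pts=[(proj(d,C+[r*np.cos(k),r*np.sin(k),z])-[x,y]+.5)*4 for k in ang]
        cv2.polylines(im,[np.int32(pts)],True,(0,0,255),1)
    a.append(im)
S=np.array([570.5,-268.5,0])
for d,(x,y) in((t,(370,155)),(s,(285,245))):
    im=cv2.resize(d["img"][y:y+80,x:x+100],None,fx=4,fy=4,interpolation=cv2.INTER_CUBIC)
    pts=[(proj(d,S+[17*np.cos(k),17*np.sin(k),100])-[x,y]+.5)*4 for k in ang]
    cv2.polylines(im,[np.int32(pts)],True,(0,0,255),1)
    for z in (0,45):
        pts=[(proj(d,S+[35.36*np.cos(k),35.36*np.sin(k),z])-[x,y]+.5)*4 for k in np.radians(57+45)+np.arange(4)*np.pi/2]
        cv2.polylines(im,[np.int32(pts)],True,(0,255,0),1)
    a.append(im)
cv2.imwrite("pics/fit.png",np.vstack([np.hstack(a[:2]),np.hstack(a[2:])]))
E
```

```text
[516.2  69.8  66. ] [517.6  81.3   8. ]
```

View pics/fit.png

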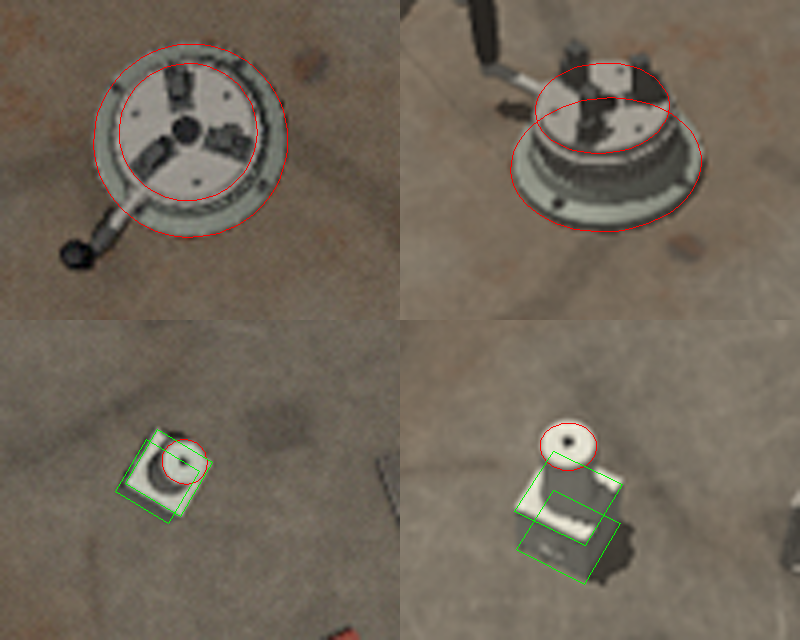

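```bash
cat >> h.py <<'E'
SEG=[('z',[0,110.8,221.6]),('y',[0,0,534.4]),('y',[60.2,0,0]),('z',[0,0,425.8]),('y',[0,0,0]),('z',[0,0,366.8])]
def fk(q):
    c=R.identity();p=np.zeros(3);pts=[]
    for (ax,o),v in zip(SEG,q):
        c=c*R.from_euler(ax,v);p=p+c.apply(o);pts.append(p)
    M=c.as_matrix()@np.array([[0,-1,0],[1,0,0],[0,0,1.]])
    return p,M,pts
def path(qa,qb,n=9):
    for k in np.linspace(0,1,n):
        q=np.array(qa)*(1-k)+np.array(qb)*k; p,M,pts=fk(q)
        print(np.round(k,2),'tcp',np.round(p),'z',np.round(M[:,2],2),'wr',np.round(pts[3]),'el',np.round(pts[1]))
S=np.array([571,-268,0.]);C=np.array([514,79.5,0.]);A=.14;YS=np.radians(-123)
E
cat > plan.py <<'E'
from bench import robot
from h import *
def ik(p,yw,a,f):
    o,z=ori(yw,a,f); return robot.inverse_kinematics(p+19*z,o)
G=np.array([0,0,38.])
q0=robot.current_qpos(); print(np.round(fk(q0)[0],1),robot.current_tcp_pos())
oS,zS=ori(YS,A,0)
h=np.array([np.cos(YS),np.sin(YS),0])
for nm,p in(('grasp',S+G),('back',S+G-130*h),('backup',S+G-130*h+[0,0,150]),('lift',S+G+[0,0,200])):
    q=ik(p,YS,A,0);print(nm,None if q is None else np.round(q,3))
for yw in (80,90,100,110):
  for dz in(0,60,150):
    q=ik(C+[0,0,128+dz],np.radians(yw),-A,1);print(yw,dz,None if q is None else np.round(q,3))
qb=ik(S+G-130*h+[0,0,150],YS,A,0)
if qb is not None: path(q0,qb)
E
python3 -W ignore plan.py
```

```text
[179.6 519.7 218.6] [179.61034024 519.80451373 218.58658571]
grasp [-0.119  1.17   1.186 -1.141  1.783  0.864]
back [ 0.023  1.282  0.881 -1.089  1.967  0.733]
backup [ 0.023  1.083  0.926 -1.153  2.033  0.582]
lift [-0.119  0.893  1.217 -1.201  1.879  0.63 ]
80 0 [-0.733  1.011  1.854  1.064  1.852 -1.327]
80 60 [-0.733  0.889  1.886  1.089  1.895 -1.244]
80 150 [-0.733  0.709  1.903  1.144  1.967 -1.087]
90 0 [-0.669  1.033  1.713  0.988  1.945 -1.24 ]
90 60 [-0.669  0.92   1.744  1.016  1.989 -1.165]
90 150 [-0.669  0.757  1.759  1.079  2.063 -1.023]
100 0 [-0.602  1.063  1.574  0.918  2.046 -1.173]
100 60 [-0.602  0.958  1.604  0.951  2.09  -1.104]
100 150 [-0.602  0.809  1.619  1.021  2.165 -0.972]
110 0 [-0.533  1.1    1.439  0.852  2.152 -1.125]
110 60 [-0.533  1.001  1.468  0.889  2.196 -1.06 ]
110 150 [-0.533  0.861  1.483  0.967  2.272 -0.933]
0.0 tcp [180. 520. 219.] z [-0. -0. -1.] wr [180. 520. 585.] el [-26. 174. 738.]
0.12 tcp [290. 467. 197.] z [ 0.04 -0.17 -0.98] wr [273. 531. 558.] el [ 29. 217. 721.]
0.25 tcp [389. 396. 182.] z [ 0.05 -0.35 -0.94] wr [371. 525. 525.] el [ 92. 247. 699.]
0.38 tcp [473. 310. 173.] z [ 0.01 -0.52 -0.86] wr [468. 500. 487.] el [160. 263. 672.]
0.5 tcp [540. 214. 170.] z [-0.06 -0.66 -0.75] wr [562. 457. 445.] el [231. 263. 640.]
0.62 tcp [589. 114. 172.] z [-0.16 -0.77 -0.62] wr [648. 396. 398.] el [300. 248. 604.]
0.75 tcp [620.  13. 176.] z [-0.28 -0.84 -0.47] wr [723. 320. 348.] el [365. 219. 563.]
0.88 tcp [633. -84. 181.] z [-0.41 -0.86 -0.31] wr [784. 230. 294.] el [422. 176. 519.]
1.0 tcp [ 631. -175.  185.] z [-0.54 -0.83 -0.14] wr [829. 130. 236.] el [470. 122. 472.]
```

```bash
python3 -W ignore - <<'E'
exec(open('plan.py').read().split("for nm")[0])
ql=ik(S+G+[0,0,200],YS,A,0)
for yw in(90,100):
    qc=ik(C+[0,0,278],np.radians(yw),-A,1)
    path(ql,qc)
E
```

```text
[179.6 519.7 218.6] [179.61034024 519.80451373 218.58658571]
0.0 tcp [ 561. -284.  235.] z [-0.54 -0.83 -0.14] wr [759.  21. 286.] el [426.  61. 557.]
0.12 tcp [ 474. -257.  168.] z [-0.72 -0.63 -0.3 ] wr [739. -28. 277.] el [424.  32. 564.]
0.25 tcp [ 404. -201.  121.] z [-0.85 -0.35 -0.4 ] wr [715. -73. 268.] el [419.   5. 571.]
0.38 tcp [ 358. -126.   99.] z [-0.9  -0.03 -0.44] wr [ 688. -115.  260.] el [413. -22. 577.]
0.5 tcp [342. -44. 100.] z [-0.86  0.3  -0.41] wr [ 657. -153.  252.] el [405. -48. 584.]
0.62 tcp [355.  30. 124.] z [-0.73  0.59 -0.33] wr [ 624. -187.  245.] el [395. -73. 591.]
0.75 tcp [394.  84. 165.] z [-0.53  0.82 -0.2 ] wr [ 589. -218.  239.] el [384. -97. 597.]
0.88 tcp [451. 109. 220.] z [-0.28  0.96 -0.04] wr [ 552. -243.  234.] el [ 371. -120.  604.]
1.0 tcp [514.  98. 281.] z [0.   0.99 0.14] wr [ 514. -265.  229.] el [ 357. -141.  610.]
0.0 tcp [ 561. -284.  235.] z [-0.54 -0.83 -0.14] wr [759.  21. 286.] el [426.  61. 557.]
0.12 tcp [ 481. -255.  171.] z [-0.72 -0.63 -0.29] wr [744. -22. 278.] el [426.  35. 561.]
0.25 tcp [ 417. -199.  127.] z [-0.84 -0.37 -0.39] wr [727. -64. 270.] el [424.  11. 565.]
0.38 tcp [ 376. -127.  105.] z [-0.9  -0.07 -0.43] wr [ 707. -103.  262.] el [420. -14. 570.]
0.5 tcp [361. -49. 105.] z [-0.88  0.25 -0.41] wr [ 684. -139.  254.] el [415. -38. 574.]
0.62 tcp [372.  21. 127.] z [-0.78  0.53 -0.33] wr [ 659. -174.  247.] el [409. -61. 578.]
0.75 tcp [406.  74. 167.] z [-0.62  0.76 -0.2 ] wr [ 632. -205.  241.] el [401. -84. 582.]
0.88 tcp [455. 101. 220.] z [-0.41  0.91 -0.04] wr [ 604. -234.  235.] el [ 392. -106.  587.]
1.0 tcp [511.  98. 281.] z [-0.17  0.98  0.14] wr [ 574. -260.  229.] el [ 381. -128.  591.]
```

```bash
python3 -W ignore - <<'E'
exec(open('plan.py').read().split("for nm")[0])
qb=ik(S+G-130*h+[0,0,150],YS,A,0)
robot.move_j(qb)
print(robot.current_t(),robot.current_tcp_pos(),robot.current_eef_rot(),oS)
robot.move_linear(S+G-130*h+19*zS,oS,speed=150)
print(robot.current_t(),robot.current_tcp_pos(),robot.current_contact_force())
for n in("side","top"): cv2.imwrite(f"pics/{n}1.png",robot.get_image(n)["img"])
E
```

```text
[179.6 519.7 218.6] [179.61034024 519.80451373 218.58658571]
3.3417 [ 631.82446243 -173.72988898  185.96076766] [3.13679744 1.43008187 0.99156568] [3.14159265 1.43079633 0.99483767]
4.4917 [ 632.08455702 -174.74547127   36.52338867] [-0.22223248 -0.68125765 -0.50353026]
```

```bash
python3 -c "
import cv2,numpy as np
t=cv2.imread('pics/top1.png');s=cv2.imread('pics/side1.png')
cv2.imwrite('pics/v1.png',np.hstack([cv2.resize(t[80:240,230:450],(440,320)),cv2.resize(s[150:350,220:420],(320,320))]))"
```

View pics/v1.png

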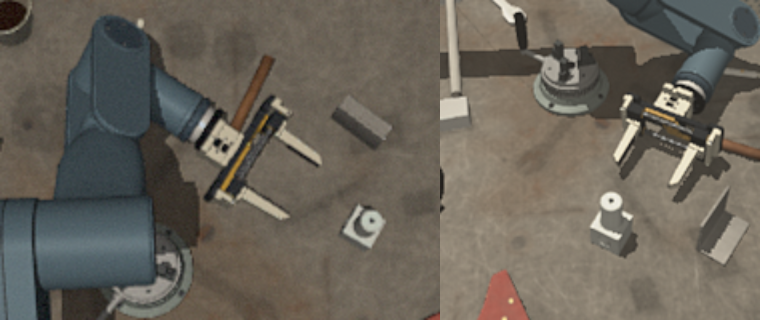

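The top view shows the gripper lined up with the stud and clear of the angle iron, with an expected gap of about 15–18 mm at the end of the approach. I'll move in and grip.

```bash
python3 -W ignore - <<'E'
exec(open('plan.py').read().split("for nm")[0])
print(robot.move_linear(S+G+19*zS,oS,speed=90,f_stop=12), robot.current_tcp_pos(),S+G+19*zS,robot.current_contact_force())
for n in("side","top"): cv2.imwrite(f"pics/{n}2.png",robot.get_image(n)["img"])
robot.move_gripper(0)
print(robot.current_gripper_width()*93,robot.current_t(),robot.current_contact_force())
for n in("side","top"): cv2.imwrite(f"pics/{n}3.png",robot.get_image(n)["img"])
t,s=[cv2.imread(f'pics/{n}3.png') for n in('top','side')];t2=cv2.imread('pics/top2.png')
cv2.imwrite('pics/v2.png',np.hstack([cv2.resize(i,(260,260)) for i in(t2[110:240,330:460],t[110:240,330:460],s[210:340,270:400])]))
E
```

```text
[ 632.1 -174.7   36.8] [ 632.16045992 -174.75483514   36.81469381]
False [ 561.12501828 -283.35152673   35.29792888] [ 560.75310459 -283.77883523   35.34868082] [ 0.29140911 -1.19139466 -0.3439909 ]
49.275963475949816 7.0333 [ 0.6212653   0.45482662 -0.9411762 ]
```

View pics/v2.png

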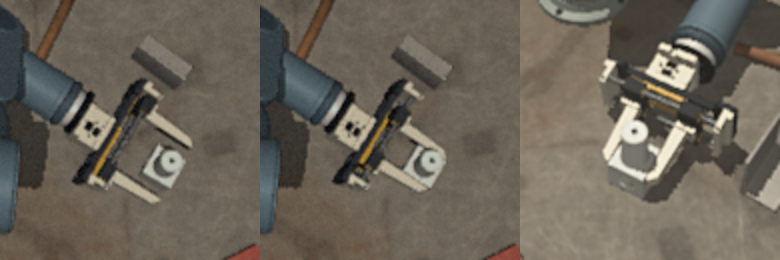

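```bash
python3 -W ignore - <<'E'
exec(open('plan.py').read().split("for nm")[0])
ql=ik(S+G+[0,0,150],YS,A,0)
qc=ik(C+[0,0,253],np.radians(90),-A,1)
print(ql,qc)
qv=[-.4,.5,1.4,-.09,1.5,-.2]
path(ql,qv);path(qv,qc)
E
```

```text
[ 560.7 -283.7   35.3] [ 560.72261037 -283.75643329   35.35184464]
[-0.11900505  0.955546    1.22610182 -1.18115587  1.85235518  0.69937054] [-0.66874807  0.80154521  1.75856287  1.05902165  2.04184806 -1.06600675]
0.0 tcp [ 561. -284.  185.] z [-0.54 -0.83 -0.14] wr [759.  21. 236.] el [446.  58. 530.]
0.12 tcp [ 536. -283.  169.] z [-0.59 -0.76 -0.28] wr [751.  -5. 272.] el [430.  45. 554.]
0.25 tcp [ 516. -275.  153.] z [-0.61 -0.67 -0.42] wr [740. -29. 307.] el [412.  34. 578.]
0.38 tcp [ 502. -260.  140.] z [-0.61 -0.57 -0.55] wr [728. -52. 341.] el [393.  24. 600.]
0.5 tcp [ 495. -241.  130.] z [-0.59 -0.45 -0.67] wr [713. -75. 374.] el [372.  16. 621.]
0.62 tcp [ 495. -218.  124.] z [-0.55 -0.33 -0.77] wr [695. -95. 406.] el [350.  10. 640.]
0.75 tcp [ 502. -192.  124.] z [-0.47 -0.21 -0.85] wr [ 676. -114.  437.] el [327.   5. 658.]
0.88 tcp [ 515. -166.  130.] z [-0.38 -0.09 -0.92] wr [ 655. -132.  467.] el [303.   3. 675.]
1.0 tcp [ 534. -141.  143.] z [-0.27  0.02 -0.96] wr [ 632. -147.  496.] el [279.   2. 691.]
0.0 tcp [ 534. -141.  143.] z [-0.27  0.02 -0.96] wr [ 632. -147.  496.] el [279.   2. 691.]
0.12 tcp [503. -89. 119.] z [-0.34  0.22 -0.92] wr [ 627. -168.  455.] el [295. -14. 681.]
0.25 tcp [480. -38. 110.] z [-0.38  0.41 -0.83] wr [ 619. -188.  415.] el [310. -32. 670.]
0.38 tcp [466.  10. 115.] z [-0.38  0.59 -0.71] wr [ 607. -206.  376.] el [323. -50. 659.]
0.5 tcp [461.  51. 132.] z [-0.36  0.74 -0.56] wr [ 593. -222.  338.] el [335. -70. 647.]
0.62 tcp [465.  82. 157.] z [-0.3   0.87 -0.4 ] wr [ 576. -236.  302.] el [346. -89. 634.]
0.75 tcp [476. 101. 188.] z [-0.22  0.95 -0.22] wr [ 557. -248.  268.] el [ 355. -109.  621.]
0.88 tcp [493. 106. 222.] z [-0.12  0.99 -0.04] wr [ 536. -258.  235.] el [ 363. -130.  608.]
1.0 tcp [514.  98. 256.] z [0.   0.99 0.14] wr [ 514. -265.  204.] el [ 370. -151.  593.]
```

```bash
python3 -W ignore - <<'E'
exec(open('plan.py').read().split("for nm")[0])
ql=ik(S+G+[0,0,150],YS,A,0)
qc=ik(C+[0,-100,250],np.radians(90),-A,1)
qt=ik(C+[0,0,195],np.radians(90),-A,1)
print(qc,qt)
qv=[-.4,.15,1.5,-.09,1.5,-.2]
path(ql,qv);path(qv,qc)
E
```

```text
[ 560.7 -283.7   35.3] [ 560.72261037 -283.75643329   35.35184464]
[-0.79410645  0.8545622   1.61651398  0.97887971  2.15100097 -1.02304308] [-0.66874807  0.90722606  1.74626278  1.02035609  1.99451736 -1.15531072]
0.0 tcp [ 561. -284.  185.] z [-0.54 -0.83 -0.14] wr [759.  21. 236.] el [446.  58. 530.]
0.12 tcp [ 533. -283.  192.] z [-0.58 -0.76 -0.3 ] wr [745.  -4. 300.] el [415.  48. 572.]
0.25 tcp [ 509. -274.  198.] z [-0.59 -0.68 -0.45] wr [724. -26. 362.] el [380.  40. 611.]
0.38 tcp [ 492. -258.  204.] z [-0.56 -0.58 -0.59] wr [698. -46. 420.] el [341.  36. 646.]
0.5 tcp [ 481. -237.  213.] z [-0.51 -0.48 -0.72] wr [667. -63. 476.] el [300.  35. 676.]
0.62 tcp [ 475. -212.  224.] z [-0.43 -0.37 -0.83] wr [631. -76. 527.] el [256.  38. 702.]
0.75 tcp [ 475. -183.  241.] z [-0.32 -0.27 -0.91] wr [592. -85. 575.] el [210.  45. 723.]
0.88 tcp [ 480. -153.  263.] z [-0.19 -0.17 -0.97] wr [549. -91. 618.] el [163.  56. 739.]
1.0 tcp [ 488. -122.  291.] z [-0.04 -0.08 -1.  ] wr [503. -92. 656.] el [117.  71. 750.]
0.0 tcp [ 488. -122.  291.] z [-0.04 -0.08 -1.  ] wr [503. -92. 656.] el [117.  71. 750.]
0.12 tcp [473. -87. 245.] z [-0.15  0.12 -0.98] wr [ 529. -132.  605.] el [162.  45. 741.]
0.25 tcp [461. -52. 215.] z [-0.24  0.33 -0.92] wr [ 547. -172.  551.] el [203.  15. 728.]
0.38 tcp [455. -18. 200.] z [-0.28  0.52 -0.8 ] wr [ 559. -211.  494.] el [241. -17. 711.]
0.5 tcp [456.   8. 197.] z [-0.29  0.7  -0.65] wr [ 562. -248.  437.] el [275. -53. 690.]
0.62 tcp [464.  26. 205.] z [-0.26  0.84 -0.47] wr [ 559. -283.  378.] el [304. -91. 666.]
0.75 tcp [478.  31. 219.] z [-0.2   0.94 -0.27] wr [ 550. -315.  319.] el [ 328. -130.  638.]
0.88 tcp [495.  22. 236.] z [-0.11  0.99 -0.06] wr [ 535. -342.  260.] el [ 348. -170.  607.]
1.0 tcp [514.  -2. 253.] z [0.   0.99 0.14] wr [ 514. -365.  201.] el [ 362. -210.  572.]
```

```bash
python3 -W ignore - <<'E'
exec(open('plan.py').read().split("for nm")[0])
ql=ik(S+G+[0,0,150],YS,A,0)
qv=[-.4,.15,1.5,-.09,1.5,-.2]
robot.move_linear(S+G+19*zS+[0,0,150],oS,speed=150)
print(robot.current_t(),robot.current_contact_force())
robot.move_j(qv)
qc=[-0.79410645,0.8545622,1.61651398,0.97887971,2.15100097,-1.02304308]
robot.move_j(qc)
print(robot.current_t(),robot.current_tcp_pos(),robot.current_gripper_width()*93)
oC,zC=ori(np.pi/2,-A,1)
robot.move_linear(C+[0,0,195]+19*zC,oC,speed=120)
print(robot.current_t(),robot.current_tcp_pos(),robot.current_eef_rot(),oC)
for n in("side","top"): cv2.imwrite(f"pics/{n}4.png",robot.get_image(n)["img"])
t,s=[cv2.imread(f'pics/{n}4.png') for n in('top','side')]
cv2.imwrite('pics/v4.png',np.hstack([cv2.resize(i,(400,400)) for i in(t[140:270,240:370],s[110:240,240:370])]))
E
```

```text
[ 560.7 -283.7   35.3] [ 560.72261037 -283.75643329   35.35184464]
8.2833 [-0.50500955 -0.12240682 -3.01275041]
10.3 [513.91670378  -1.30651704 251.08566513] 49.94422525130681
11.4 [514.28623828  97.75407989 197.80850064] [ 0.00607215 -1.43116997 -1.57734189] [-4.44089210e-16 -1.43079633e+00 -1.57079633e+00]
```

View pics/v4.png

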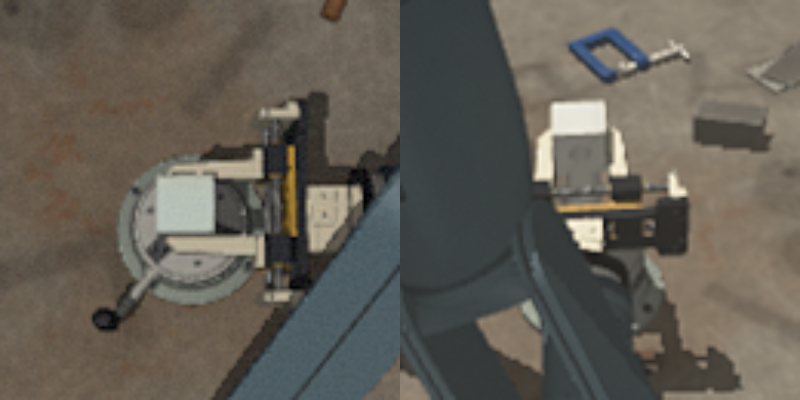

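```bash
python3 -W ignore - <<'E'
from bench import robot
from h import *
t=robot.get_image("top");s=robot.get_image("side")
x,y=285,190
m=(cv2.cvtColor(t["img"],cv2.COLOR_BGR2GRAY)[y:y+35,x:x+35]>150).astype(np.uint8)
c=max(cv2.findContours(m,0,2)[0],key=cv2.contourArea);r=cv2.minAreaRect(c);print(r)
print(onz(t,r[0][0]+x,r[0][1]+y,233))
p=(240+185.5*130/400,140+205*130/400);print(p,onz(t,*p,233))
p=(240+178.5*130/400,110+119*130/400);print(p,onz(s,*p,233))
# slot estimate of predicted head outline with Centre C
for d in(t,s): print([np.round(proj(d,C+[a,b,233]),1) for a in(-25,25) for b in(-25,25)])
E
```

```text
((19.5, 13.5), (21.0, 29.0), 90.0)
[519.15852339  64.20609739 233.        ]
(300.2875, 206.625) [510.88277768  75.72262437 233.        ]
(298.0125, 148.675) [515.38087878  75.60600966 233.        ]
[array([308.3, 214.5]), array([289.7, 214.9]), array([308. , 196.2]), array([289.5, 196.5])]
[array([288.8, 153.6]), array([288.8, 143.3]), array([306.5, 152.7]), array([305.9, 142.4])]
```

```bash
python3 -W ignore - <<'E'
from bench import robot
from h import *
oC,zC=ori(np.pi/2,-A,1)
T=C+[1,3.5,0]+19*zC
robot.move_linear(T+[0,0,140],oC,speed=90)
f0=robot.current_contact_force()
st=robot.move_linear(T+[0,0,122],oC,speed=25,f_stop=6)
print(st,robot.current_tcp_pos()-T,f0,robot.current_contact_force(),robot.current_t())
for n in("side","top"): cv2.imwrite(f"pics/{n}5.png",robot.get_image(n)["img"])
t,s=[cv2.imread(f'pics/{n}5.png') for n in('top','side')]
cv2.imwrite('pics/v5.png',np.hstack([cv2.resize(i,(400,400)) for i in(t[140:270,240:370],s[110:240,240:370])]))
E
```

```text
True [-5.61470515e-02 -1.36818500e-01  1.28276902e+02] [-0.1395508   0.20367447 -2.98560867] [ 0.17862953 -0.35112371  4.3715943 ] 12.8917
```

View pics/v5.png

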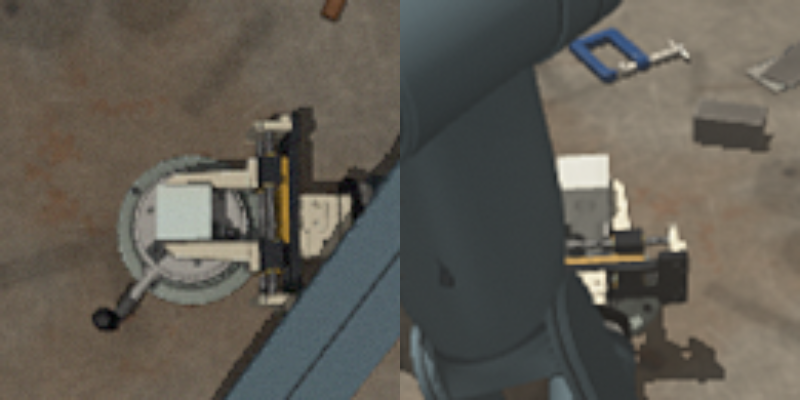

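```bash
python3 -W ignore - <<'E'
from bench import robot
from h import *
oC,zC=ori(np.pi/2,-A,1)
p=robot.current_tcp_pos()
robot.move_gripper(1.0); robot.sleep(.2)
print(robot.current_contact_force())
print(robot.move_linear(p+[0,-110,0],oC,speed=120,f_stop=10),robot.current_t(),robot.current_contact_force())
print(robot.move_linear(p+[0,-130,200],oC,speed=150))
for n in("side","top"): cv2.imwrite(f"pics/{n}6.png",robot.get_image(n)["img"])
t,s=[cv2.imread(f'pics/{n}6.png') for n in('top','side')]
cv2.imwrite('pics/v6.png',np.hstack([cv2.resize(i,(400,400)) for i in(t[160:260,250:350],s[140:240,250:350])]))
print(robot.current_t())
E
```

```text
[-0.166062   -0.66332115  0.14911033]
False 15.1167 [-0.77456598  0.15673404  0.15439674]
False
16.7083
```

View pics/v6.png

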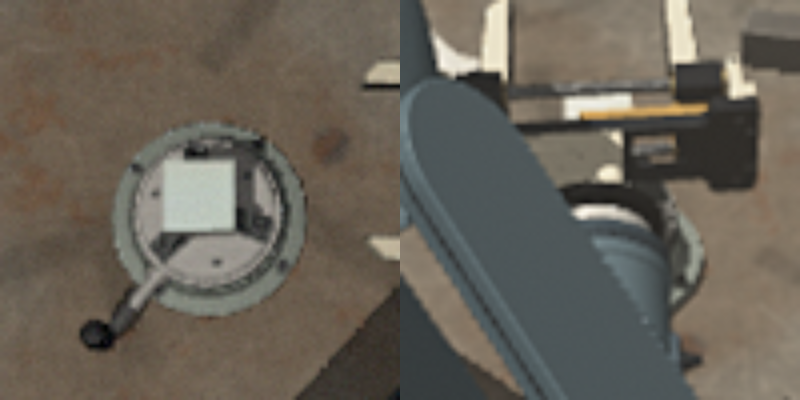

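```bash
cat >> h.py <<'E'
TH0=np.radians(142.4);RL=125.
def lev(phi,zt,sg):
    th=TH0-phi; p=np.array([C[0]+RL*np.cos(th),C[1]+RL*np.sin(th),zt])
    y=sg*np.array([np.sin(th),-np.cos(th),0]);z=np.array([0,0,-1.])
    return p,R.from_matrix(np.c_[np.cross(y,z),y,z]).as_euler('xyz')
E
python3 -W ignore - <<'E'
from bench import robot
from h import *
t=robot.get_image("top")
print('head',onz(t,300,208.75,166),[np.round(proj(t,[513,78.5,166]),1)])
print('knob',onz(t,274.3,243,145),onz(t,274.3,243,140))
q0=robot.current_qpos();print(np.round(q0,2))
for sg in(1,-1):
  for phi in(0,.7,1.36):
    for z in (99,260):
        q=robot.inverse_kinematics(*lev(phi,z,sg));print(sg,phi,z,None if q is None else np.round(q,2))
for sg in(1,-1):path(q0,robot.inverse_kinematics(*lev(0,260,sg)))
E
```

```text
head [512.92519017  79.17948654 166.        ] [array([300.2, 208.7])]
knob [417.96816368 155.20895407 145.        ] [418.16658112 155.69903552 140.        ]
[-0.82  0.75  1.56  1.05  2.25 -0.87]
1 0 99 [ 0.11  0.19  1.95  0.    1.   -0.81]
1 0 260 [ 0.11  0.04  1.7   0.    1.41 -0.81]
1 0.7 99 [ 0.18  0.33  1.75 -0.    1.06 -0.03]
1 0.7 260 [ 0.18  0.19  1.52 -0.    1.43 -0.03]
1 1.36 99 [ 0.14  0.45  1.57 -0.    1.13  0.59]
1 1.36 260 [ 0.14  0.33  1.34 -0.    1.47  0.59]
-1 0 99 [ 0.11  0.19  1.95 -0.    1.    2.33]
-1 0 260 [ 0.11  0.04  1.7  -0.    1.41  2.33]
-1 0.7 99 [ 0.18  0.33  1.75 -0.    1.06  3.11]
-1 0.7 260 [ 0.18  0.19  1.52 -0.    1.43  3.11]
-1 1.36 99 [ 0.14  0.45  1.57 -0.    1.13 -2.56]
-1 1.36 260 [ 0.14  0.33  1.34 -0.    1.47 -2.56]
0.0 tcp [515. -28. 330.] z [0.   0.99 0.14] wr [ 515. -391.  279.] el [ 330. -192.  612.]
0.12 tcp [498.  42. 308.] z [-0.13  0.99 -0.06] wr [ 547. -321.  330.] el [ 322. -129.  643.]
0.25 tcp [473.  95. 283.] z [-0.25  0.93 -0.27] wr [ 566. -246.  381.] el [302. -69. 671.]
0.38 tcp [445. 131. 259.] z [-0.35  0.82 -0.46] wr [ 572. 
[... 556 characters left out ...]
 tcp [498.  42. 308.] z [-0.13  0.99 -0.06] wr [ 547. -321.  330.] el [ 322. -129.  643.]
0.25 tcp [473.  95. 283.] z [-0.25  0.93 -0.27] wr [ 566. -246.  381.] el [302. -69. 671.]
0.38 tcp [445. 131. 259.] z [-0.35  0.82 -0.46] wr [ 572. -169.  428.] el [272. -15. 695.]
0.5 tcp [422. 150. 239.] z [-0.39  0.66 -0.64] wr [564. -93. 474.] el [231.  32. 715.]
0.62 tcp [406. 157. 227.] z [-0.38  0.48 -0.79] wr [544. -20. 517.] el [182.  69. 731.]
0.75 tcp [400. 157. 225.] z [-0.3  0.3 -0.9] wr [511.  47. 557.] el [127.  96. 744.]
0.88 tcp [404. 155. 236.] z [-0.17  0.13 -0.98] wr [467. 106. 593.] el [ 68. 110. 752.]
1.0 tcp [415. 156. 260.] z [ 0. -0. -1.] wr [415. 156. 627.] el [  7. 112. 756.]
```

```bash
python3 -W ignore - <<'E'
from bench import robot
from h import *
robot.move_j(robot.inverse_kinematics(*lev(0,260,1)))
print(robot.move_linear(*lev(0,99,1),speed=130,f_stop=8),robot.current_contact_force())
for n in("side","top"): cv2.imwrite(f"pics/{n}7.png",robot.get_image(n)["img"])
t,s=[cv2.imread(f'pics/{n}7.png') for n in('top','side')]
cv2.imwrite('pics/v7.png',np.hstack([cv2.resize(i,(400,400)) for i in(t[160:280,230:350],s[110:230,220:340])]))
print(robot.current_t(),robot.current_tcp_pos())
E
```

```text
False [ 0.16471508 -0.17011374  0.72076848]
19.3 [415.48915605 155.82613017  99.62994686]
```

View pics/v7.png

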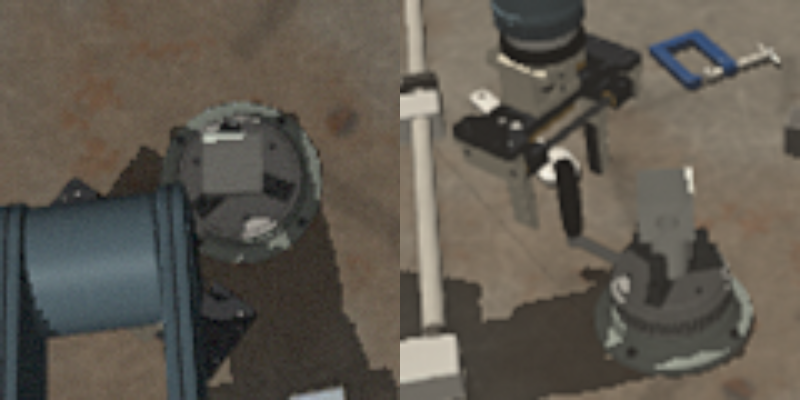

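The handle stands between the open fingers and the stud is upright in the chuck. I'll grip the handle and swing it.

```bash
python3 -W ignore - <<'E'
from bench import robot
from h import *
robot.move_gripper(0)
print('w',robot.current_gripper_width()*93,robot.current_contact_force(),robot.current_t())
def tang(phi):
    th=TH0-phi;f=robot.current_contact_force()
    return f@[np.sin(th),-np.cos(th),0],f@[np.cos(th),np.sin(th),0]
for phi in np.arange(.1,1.01,.1):
    st=robot.move_linear(*lev(phi,99,1),speed=60,f_stop=25)
    print(round(phi,2),st,np.round(tang(phi),1),np.round(robot.current_tcp_pos()-lev(phi,99,1)[0],1))
    if st: break
print(robot.current_gripper_width()*93,robot.current_t())
E
```

```text
w 21.907844672466624 [ 0.61331498  5.07264384 -0.49805797] 20.4083
0.1 False [4.3 3.5] [-0.2  0.8 -0. ]
0.2 False [2.5 5.1] [-0.3  0.8 -0. ]
0.3 False [1.6 6.3] [-0.3  0.9 -0. ]
0.4 False [2.3 8. ] [-0.2  1.1 -0. ]
0.5 False [2.4 7.1] [-0.1  1.2 -0. ]
0.6 False [1.8 7.8] [0.1 1.4 0. ]
0.7 False [2.3 8.9] [ 0.3  1.5 -0. ]
0.8 False [2.5 8.8] [0.5 1.6 0. ]
0.9 False [1.4 7.5] [0.6 1.6 0. ]
1.0 False [1.3 8.5] [0.8 1.6 0. ]
22.067122360512403 23.9917
```

```bash
python3 -W ignore - <<'E'
from bench import robot
from h import *
for n in("side","top"): cv2.imwrite(f"pics/{n}8.png",robot.get_image(n)["img"])
t,s=[cv2.imread(f'pics/{n}8.png') for n in('top','side')]
cv2.imwrite('pics/v8.png',np.hstack([cv2.resize(i,(400,400)) for i in(t[150:270,230:350],s[100:220,220:340])]))
print(robot.current_t(),robot.current_tcp_pos(),robot.current_ft_torque())
E
```

```text
24.0917 [525.4482834  205.62963017  99.01320934] [ 1.22239359 -0.14751823 -0.08112561]
```

View pics/v8.png

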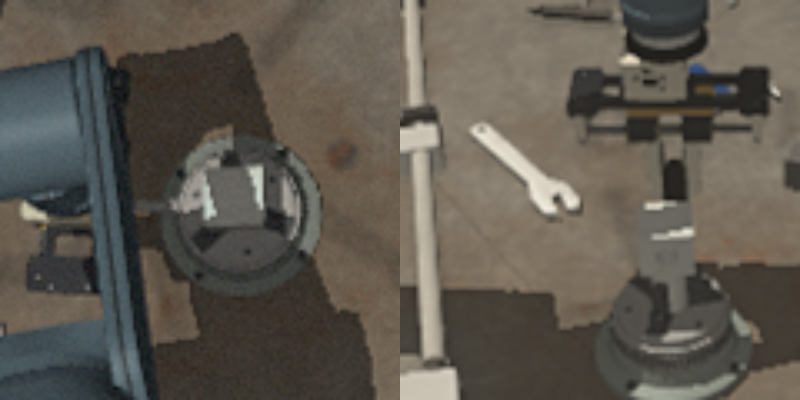

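```bash
python3 -W ignore - <<'E'
from bench import robot
from h import *
def tang(phi):
    th=TH0-phi;f=robot.current_contact_force()
    return f@[np.sin(th),-np.cos(th),0],f@[np.cos(th),np.sin(th),0]
b=tang(1.0)[0]
for phi in np.arange(1.04,1.37,.03):
    st=robot.move_linear(*lev(phi,99,1),speed=30)
    p=robot.current_tcp_pos()-C; 
    print(round(phi,2),np.round(tang(phi),1),'act',round(TH0-np.arctan2(p[1],p[0]),3),round(np.hypot(*p[:2]),1),round(robot.current_gripper_width()*93,1))
    if abs(tang(phi)[0]-b)>17 and phi>1.2: break
print(robot.current_t())
E
```

```text
1.04 [-0.5  8. ] act 1.039 126.7 21.6
1.07 [-2.8  7.4] act 1.067 126.7 21.3
1.1 [-4.2  8.8] act 1.093 126.7 21.3
1.13 [-5.9  7.6] act 1.116 126.6 21.9
1.16 [-9.6  8. ] act 1.139 126.5 21.4
1.19 [-12.7   7.1] act 1.161 126.5 21.4
1.22 [-15.    7.4] act 1.183 126.4 21.6
1.25 [-18.2   6.8] act 1.206 126.3 21.4
26.3333
```

```bash
python3 -W ignore - <<'E'
from bench import robot
from h import *
def tang(phi):
    th=TH0-phi;f=robot.current_contact_force()
    return f@[np.sin(th),-np.cos(th),0],f@[np.cos(th),np.sin(th),0]
for phi in np.arange(1.28,1.41,.03):
    st=robot.move_linear(*lev(phi,99,1),speed=30)
    p=robot.current_tcp_pos()-C; 
    print(round(phi,2),np.round(tang(phi),1),'act',round(TH0-np.arctan2(p[1],p[0]),3),round(np.hypot(*p[:2]),1),round(robot.current_gripper_width()*93,1))
    if tang(phi)[0]<-23: break
robot.sleep(.3);print(np.round(tang(phi),1))
for n in("side","top"): cv2.imwrite(f"pics/{n}9.png",robot.get_image(n)["img"])
t,s=[cv2.imread(f'pics/{n}9.png') for n in('top','side')]
cv2.imwrite('pics/v9.png',np.hstack([cv2.resize(i,(400,400)) for i in(t[150:270,230:350],s[100:220,220:340])]))
print(robot.current_t())
E
```

```text
1.28 [-21.1   6.3] act 1.228 126.2 21.8
1.31 [-23.1   5. ] act 1.25 126.2 21.5
[-23.    5.8]
27.2833
```

View pics/v9.png

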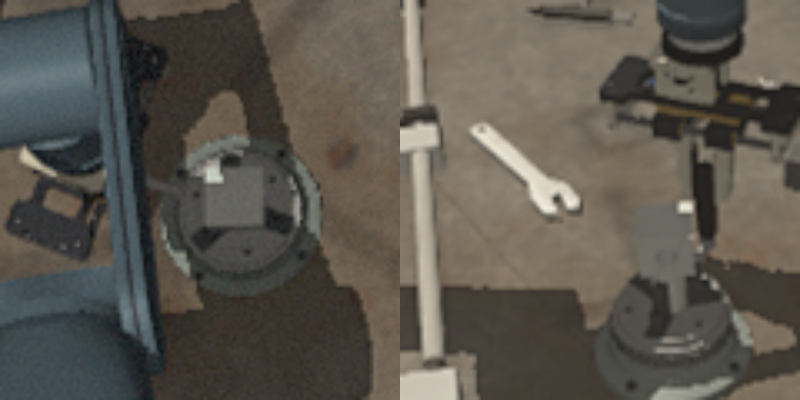

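```bash
python3 -W ignore - <<'E'
from bench import robot
from h import *
robot.move_gripper(1.0);robot.sleep(.3)
print(robot.current_contact_force())
p=robot.current_tcp_pos()
print(robot.move_linear(p+[0,0,170],speed=130,f_stop=10))
q=robot.current_qpos();q[0]+=1.0;robot.move_j(q)
for n in("side","top"): cv2.imwrite(f"pics/{n}10.png",robot.get_image(n)["img"])
t,s=[cv2.imread(f'pics/{n}10.png') for n in('top','side')]
cv2.imwrite('pics/v10.png',np.hstack([cv2.resize(i,(400,400)) for i in(t[160:260,250:350],s[140:240,250:350])]))
print(robot.current_t())
E
```

```text
[ 0.03619635 -0.20842763 -0.29152539]
False
32.4
```

View pics/v10.png

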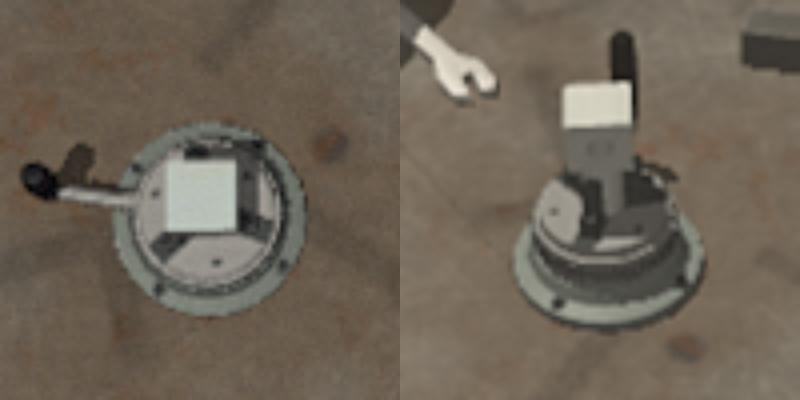

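```bash
python3 -W ignore - <<'E'
from bench import robot
from h import *
t=robot.get_image("top")
g=t["img"].max(2)
def knob(img,x,y):
    m=(img[y:y+22,x:x+22].max(2)<45).astype(np.uint8)
    c=max(cv2.findContours(m,0,1)[0],key=cv2.contourArea);M=cv2.moments(c);return x+M['m10']/M['m00'],y+M['m01']/M['m00']
k1=knob(t["img"],248,194);k0=knob(cv2.imread('pics/top6.png'),263,232)
print(k0,k1)
for z in(140,148):
  for c in((513,78.5),(514,79.5)):
    a=[onz(t,*k,z)[:2]-c for k in(k0,k1)];th=[np.arctan2(v[1],v[0]) for v in a]
    print(z,np.degrees(th),th[0]-th[1],[np.hypot(*v) for v in a])
print('head',onz(t,300.1,208.75,166))
E
```

```text
(273.8243243243243, 243.22072072072072) (259.79298245614035, 204.91228070175438)
140 [140.53571188  82.03496791] 1.0210305971488123 [np.float64(123.62186233382349), np.float64(119.91543164479877)]
140 [141.18736195  82.44581252] 1.0252334451346177 [np.float64(123.76629089288039), np.float64(118.78956402397377)]
148 [140.91256727  82.45133883] 1.0203409210772478 [np.float64(123.36280811670439), np.float64(118.74246155444733)]
148 [141.56510488  82.8702439 ] 1.0244185779611341 [np.float64(123.51649769870191), np.float64(117.62290346448273)]
head [512.91934849  78.8942418  166.        ]
```

```bash
python3 -W ignore - <<'E'
import cv2,numpy as np
a=[]
for f,x,y in(("side0",250,140),("side10",285,140),("top0",262,230),("top10",247,192)):
    w=40 if f[0]=='s' else 26
    a.append(cv2.resize(cv2.imread(f"pics/{f}.png")[y:y+w,x:x+w],(400,400) if 0 else (390,290),interpolation=cv2.INTER_CUBIC))
cv2.imwrite("pics/v11.png",np.vstack([np.hstack(a[:2]),np.hstack(a[2:])]))
a=[cv2.resize(cv2.imread(f"pics/side{k}.png")[160:225,270:335],(390,390),interpolation=cv2.INTER_CUBIC) for k in(0,10)]
cv2.imwrite("pics/v12.png",np.hstack(a))
E
```

```text
(no output)
```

View pics/v11.png

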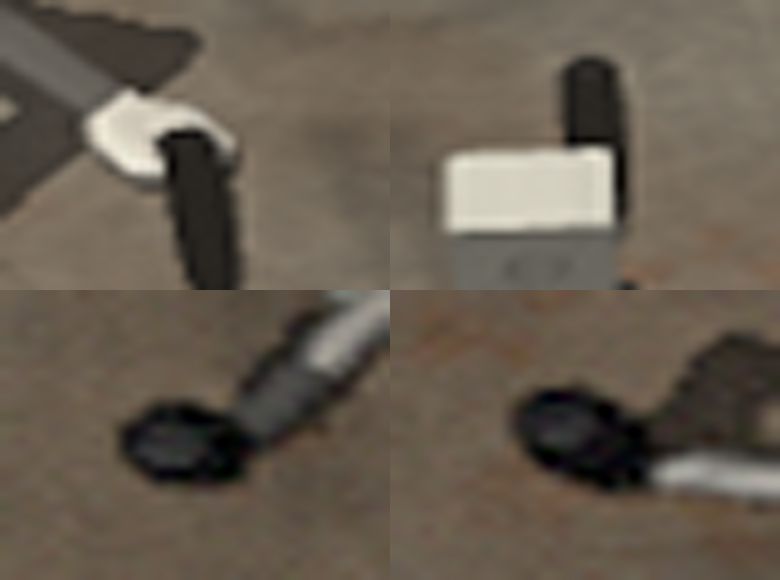

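View pics/v12.png

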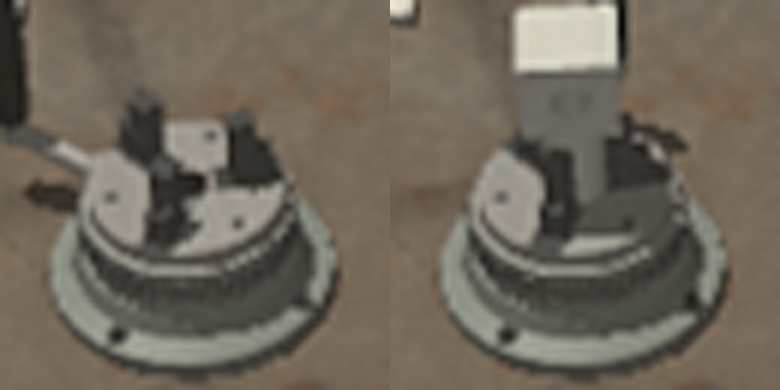

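```bash
python3 -W ignore - <<'E'
from bench import robot
from h import *
t=robot.get_image("top");s=robot.get_image("side")
A0,g0=two(t,(272.9,243.6),s,(269.5,159.8));A1,g1=two(t,(258.2,204.3),s,(305.5,149.8))
print(A0,g0,A1,g1)
for z in(145,150):
    for p,c in(((272.9,243.6),(513,78.7)),((258.2,204.3),(513,78.7))):
        v=onz(t,*p,z)[:2]-c;print('top',z,np.degrees(np.arctan2(v[1],v[0])),np.hypot(*v))
    for p,c in(((269.5,159.8),(516.5,81)),((305.5,149.8),(516.5,81))):
        v=onz(s,*p,z)[:2]-c;print('side',z,np.degrees(np.arctan2(v[1],v[0])),np.hypot(*v))
E
```

```text
[418.57759568 160.68951636 133.57648346] 3.649309322744504 [534.72369583 202.88945021 134.81733056] 5.072816430838013
top 145 140.2000140688566 125.8183871706282
top 145 81.70320064260434 123.82581796652156
side 145 145.41471101863576 114.62602361235791
side 145 79.23109584396038 110.53981083255819
top 150 140.43331979376177 125.64305686376392
top 150 81.95449824100707 123.06971527517186
side 150 148.00090644645607 110.36464274383727
side 150 78.53947646985081 103.77330223535516
```

The knob has swung about 1.03 rad by camera, so the sleeve probably didn't start at exactly 0. To be sure it's clamped, I'll push the handle gently clockwise. If it's clamped, the force should rise at once, with no free travel.

```bash
python3 -W ignore - <<'E'
from bench import robot
from h import *
def pr(phi,z):
    p,o=lev(phi,z,1); return p,(R.from_euler('z',-np.pi/2)*R.from_euler('xyz',o)).as_euler('xyz')
q=robot.inverse_kinematics(*pr(.62,260));print(np.round(q,2),robot.current_qpos())
path(robot.current_qpos(),q,5)
robot.move_gripper(0)
robot.move_j(q)
print(robot.move_linear(*pr(.62,104),speed=150,f_stop=8))
def tang(phi):
    th=TH0-phi;return robot.current_contact_force()@[np.sin(th),-np.cos(th),0]
for phi in np.arange(.70,1.3,.02):
    robot.move_linear(*pr(phi,104),speed=40)
    f=tang(phi); p=robot.current_tcp_pos()-C
    if f<-1 or phi>.9:print(round(phi,2),round(f,1),'act',round(TH0-np.arctan2(p[1],p[0]),3))
    if f<-22:break
print(robot.current_t())
E
```

```text
[ 0.18  0.17  1.54 -0.    1.43  1.46] [ 1.14511233e+00  3.14540757e-01  1.33873921e+00 -1.04276546e-04
  1.49022389e+00  5.41807862e-01]
0.0 tcp [140. 578. 268.] z [-0. -0. -1.] wr [141. 578. 635.] el [-33. 196. 730.]
0.25 tcp [262. 512. 267.] z [-0. -0. -1.] wr [263. 513. 634.] el [  4. 184. 735.]
0.5 tcp [362. 423. 265.] z [-0. -0. -1.] wr [362. 423. 632.] el [ 34. 167. 740.]
0.75 tcp [434. 316. 263.] z [-0. -0. -1.] wr [435. 316. 630.] el [ 56. 147. 744.]
1.0 tcp [478. 199. 260.] z [-0. -0. -1.] wr [478. 199. 627.] el [ 72. 126. 748.]
False
0.74 -1.3 act 0.74
0.9 -0.1 act 0.9
0.92 0.5 act 0.92
0.94 -4.2 act 0.933
0.96 -6.5 act 0.945
0.98 -9.1 act 0.96
1.0 -9.7 act 0.975
1.02 -11.8 act 0.99
1.04 -13.6 act 1.005
1.06 -15.1 act 1.021
1.08 -17.7 act 1.036
1.1 -19.4 act 1.05
1.12 -21.1 act 1.065
1.14 -22.0 act 1.08
1.16 -24.3 act 1.095
43.1833
```

The resistance rose at once, reaching 9 N within about 0.03 rad and 24 N after that, with no free travel, so the jaws are clamped. I'll back off, do a last check and hand in.

```bash
python3 -W ignore - <<'E'
from bench import robot
from h import *
p,o=lev(.70,104,1);o=(R.from_euler('z',-np.pi/2)*R.from_euler('xyz',o)).as_euler('xyz')
robot.move_linear(p,o,speed=80)
robot.move_linear(p+[0,0,160],o,speed=150)
q=robot.current_qpos();q[0]+=.9;robot.move_j(q)
robot.sleep(.3)
for n in("side","top"): cv2.imwrite(f"pics/{n}13.png",robot.get_image(n)["img"])
t,s=[cv2.imread(f'pics/{n}13.png') for n in('top','side')]
t0,s0=[cv2.imread(f'pics/{n}0.png') for n in('top','side')]
print(robot.current_t(),robot.current_contact_force())
for nm,(x,y) in dict(angle=(390,118),tube=(203,140)).items():print(nm,cv2.absdiff(t0,t)[y:y+40,x:x+40].mean())
cv2.imwrite('pics/v13.png',np.hstack([cv2.resize(i,(400,400)) for i in(t[100:300,170:430],s[140:240,250:350])]))
E
```

```text
47.3333 [ 0.65584477 -1.1138078  -0.52404379]
angle 2.984583333333333
tube 2.9804166666666667
```

View pics/v13.png

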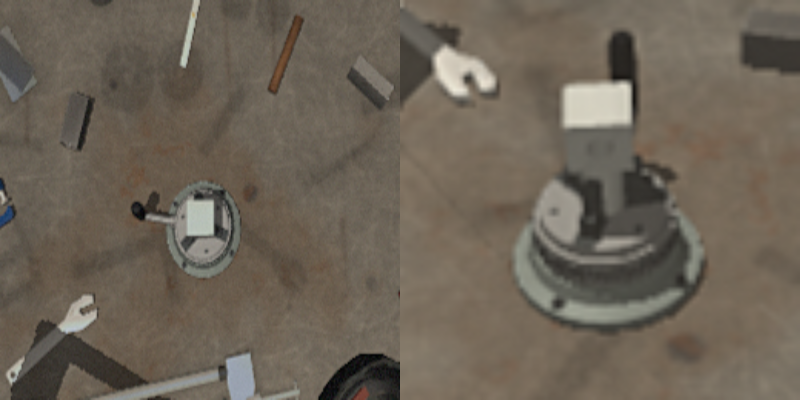

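The stud stands upright with its head up and centred, the lever has held at its clamped angle, and the bystanders haven't moved. The arm touches nothing.

```bash
python3 -c "
from bench import robot
robot.hand_in(); print(robot.current_t())"
```

```text
the job is handed in; nothing more can be done
the job is handed in; nothing more can be done
```

I turned the stud over and stood it head up between the open jaws. I then swung the lever clockwise until the jaws clamped the shank, let go, and handed in at about 47 s. No verdict was reported.

**How it went**
- I gripped the head with the gripper nearly level, turned the stud over in the air and lowered it. Contact came at 128.3 mm grip height against 128 mm expected, so the shank end is on the chuck face.
- I swung the lever until the handle resisted with about 23 N, then released it. It sprang back and stayed put.

**Last checks**
- **Stud:** it stands upright, with the head's centre within about 1 mm of the chuck axis in the top view.
- **Clamping:** pushing the handle clockwise again met rising resistance at once, up to 24 N with no free travel. I could not measure the jaw forces directly.
- **Bystanders:** the angle iron and square tube show only image noise against the first picture. The spanner also looks unmoved, but I only checked it by eye.

**One disagreement:** the camera shows the lever only about 1.02–1.06 rad from where it started, not the expected 1.2. The resistance also began earlier than expected. Both fit a sleeve that started about 0.15 rad closed, so I took it as clamped near 1.2. I could not confirm the sleeve angle directly. If it did start at 0, it would be short of the required 1.1 rad.

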